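# Pack a food-parcel tray to its printed layout

## Robot

A 6-joint arm with a two-finger parallel gripper is mounted at the origin on the work surface. World frame = base frame: x ahead of the robot, y to its left, z up, the work surface at z = 0. Lengths are in m, angles in degrees, forces in N, time in s.
With the tool pointing down it reaches from about 0.4 to 0.825 m from the base axis. Payload 7 kg.
Tool frame: the origin (TCP) lies between the finger pads; the fingertips stand 22 mm ahead of it and the grasp point (between the pads) lies 3 mm ahead of it; z points along the fingers, y is the line along which they close (so a half turn about z gives the same grasp; the last joint's range is limited). The gripper opens to 88 mm and grips with 3 to 60 N. Pads are 19 mm wide; open, the fingers measure 130 mm over their backs; the gripper's body (78 mm by 193 mm) begins 47 mm behind the grasp point.
Start: joints at [-52.076, 20.546, 0.682, 0, -70.136, -16.507], TCP at [0.246, -0.628, 0.223] pointing down, gripper open.
Joint ranges: [-176.03, 176.03], [-82.01, 121.73], [-58.28, 71.71], [-173.87, 95.51], [-174.79, -0.11], [-173.66, 173.66]. Speed limits (degrees/s): [136.94, 136.94, 172.46, 180, 180, 180].

## Interface

Orientations are given as [roll, pitch, yaw] about the fixed x, y, z axes, in that order (R = Rz(yaw) Ry(pitch) Rx(roll)).
In Python, from plant import ctrl gives the robot as it stands.
- The arm moves only by the tool apply_moves, never from a script. Its argument "targets" is a list of rows, each an object with "travel": the shift along the tool's x, y, z in mm, a list of three; "roll": the turn about the tool's z in degrees; "jaw": the finger opening in mm, from 0 to 87.6. In form: [{"travel": [tx, ty, tz], "roll": roll, "jaw": jaw}, ...]. A call has 1 to 10 rows; each row shifts and turns the commanded pose from where the row before left it, along the tool's axes as they then stand; what a row does not reach is not made up. A row lasts 1/10 s, in which the tool goes at most 50 mm and 8.59 degrees, less where a joint would pass 70% of its speed; a pose out of reach is approached as far as the arm can. A call with a gripper value outside its range is refused whole. The fingers move at their own pace and stop on an object; the grip force is fixed at half the most. Time passes only in rows, so rows that do not move let the fingers close. It gives the time, the measured TCP pose, the force, the opening and the grip force at its end, in the units of the state.
- ctrl.get_obs(): the state, without advancing time (a new reading comes with each control period).
- ctrl.snapshot(name): name is "side" or "top" or "wrist"; returns the picture (480x640x3 uint8, red, green, blue); there is no depth.
- ctrl.calibration(name): a dict with "K" (3x3 intrinsics, pixels), "extrinsics" (4x4, takes a point from camera to world coordinates); the wrist camera has in their place "hand_eye" (4x4, takes a point from camera to tool coordinates, whose origin is the TCP and whose axes are the flange's). Camera axes: x right, y down, z forward; pixel columns grow to the right and rows downward; lengths in m; the calibration is good to about 2 mm. A picture is of the moment at which its call begins: read the wrist's pose just before it. calibration takes no time and is no camera call.
- ctrl.close_job(): hands the job in; it is judged then, once.
The state is a dict: "clock": time; "joint_pos": joint angles; "qvel": joint speeds; "tau": joint torques, N m; "tool_pos": TCP position; "orientation": TCP orientation; "force": force on the tool from outside, world axes, zero at the start; "moment": the same for the moment, N m; "opening": finger opening in m; "gripper_force": force on a finger pad.
Only numpy, scipy, OpenCV 4.12 (cv2) and the standard library are available. Lean on these libraries where they do the work, as an engineer would, in place of code of your own. Each camera call takes 0.05 s, during which the arm holds its last target. There are 200 camera calls.

## Task

Finish packing the cardboard tray to its printed layout; the small tin already stands on the small ring and stays there. Stand the tall tin on the large ring and the small upright carton squarely on the rectangle, each centred on its outline, upright and released. Leave the jar and the flat tin where they are.

Things in the scene. Friction and masses are not known exactly. Their poses are not given: they have to be found in the camera images.
- tall_tin_mid (a point): Centre, half-way up (50 mm above its foot), of the tall tin: an upright steel food tin with a paper label, 62 mm in diameter, 100 mm high, about 0.33 kg. z is its axis, upward.
- small_tin_mid (a point): Centre, half-way up (34 mm above its foot), of the small tin: an upright steel food tin with the same plain label, 48 mm in diameter, 68 mm high, about 0.15 kg. It is loose, and stands from the start in the tray on the small ring, where it belongs: leave it there. z is its axis, upward.
- carton_mid (a point): Centre, half-way up (50 mm above its foot), of the small carton: a closed brown cardboard box with a white band, standing upright, 50 mm along its x, 80 mm along its y, 100 mm high (z), about 0.2 kg. Its long side can point either way. (The long flat carton lying farther out on the table is not this one; it is fixed, 50 mm high.)
- tray: The shallow open cardboard tray, fixed to the table: 370 mm along its x, 170 mm along its y, walls 30 mm high and 4 mm thick, floor 4 mm thick. Origin: centre of its underside, on the table. Three white cards lie on its floor side by side along its x, 105 mm from centre to centre, in any order, each with one dark outline.
- large_ring: Centre of the large drawn ring (68 mm inside, 74 mm outside diameter) on one of the white cards, at the height of the tray floor, on which things stand (4 mm above the table). Drawing only; z up, axes parallel to the tray's.
- small_ring: Centre of the small drawn ring (54 mm inside, 60 mm outside diameter) on one of the white cards, at the height of the tray floor, on which things stand (4 mm above the table); the small tin stands on it from the start. Drawing only; z up, axes parallel to the tray's.
- rectangle: Centre of the drawn rectangle on one of the white cards, at the height of the tray floor, on which things stand (4 mm above the table): inside 56 mm along its x and 86 mm along its y, line 3 mm wide; it fits the carton's foot with its long side along y, either way round. Drawing only; z up, axes parallel to the tray's.
- jar_mid (a point): Bystander, to be left alone: centre, half-way up, of an upright amber glass jar with a steel cap, 68 mm in diameter, 120 mm high.
- flat_tin_mid (a point): Bystander, to be left alone: centre, half-way up, of a flat tin, 84 mm in diameter, 36 mm high.
Things that resemble listed ones, but are neither listed nor needed, are in the scene too. What is shaped like the part that bears carton_mid but blue, green or yellow is not meant.

How it is judged:
By the outcome, as a careful person would: the job done as asked, in the order asked, and still so for the second after the job is handed in, with the robot touching nothing.
It also fails if it takes over 58 s, if anything falls off the work surface, if the arm or the gripper's body presses on something with over 40 N, if the wrist force passes 120 N, or if a joint passes its speed limit or range.

## Working session

There is one attempt and no reset: what is moved stays moved. The work goes in short steps, Python scripts to look and compute and a tool call to move; the robot and the scene stay as the last step left them, time stands still between calls to the robot, and variables do not carry over. Pictures are saved under pics/ and viewed, at most 10 in all, crops included, and the job is handed in when it is done.

Besides the shell and the picture viewer there is one more tool, called after "Call:" by a JSON object that holds its "name" and its "arguments", one argument or row to a line. apply_moves: Moves the arm, as the interface text tells. Its arguments: {"type":"object","properties":{"targets":{"type":"array","items":{"type":"object","properties":{"travel":{"type":"array","items":{"type":"number"}},"roll":{"type":"number"},"jaw":{"type":"number"}}}}},"required":["targets"]}

```bash
mkdir -p pics
python3 - <<'E'
from plant import ctrl
import cv2,numpy as np
np.set_printoptions(precision=4,suppress=True)
print(ctrl.get_obs())
for n in("side","top"):
    c=ctrl.calibration(n);print(n,c)
    cv2.imwrite(f"pics/{n}0.png",ctrl.snapshot(n)[...,::-1])
print(ctrl.calibration("wrist"))
E
```

```text
{'clock': 0.0, 'joint_pos': array([-52.0752,  20.5899,   0.6317,  -0.0205, -70.1339, -16.5068]), 'qvel': array([-0.0698,  0.0384, -0.0459,  0.0464, -0.0733,  0.0165]), 'tau': array([ -0.0008, -58.2714,  29.3061,   6.9969,   0.0069,  -0.0002]), 'tool_pos': array([ 0.2463, -0.6279,  0.2217]), 'orientation': array([ 179.9062,   -0.0077, -158.589 ]), 'force': array([0.0088, 0.0781, 0.5116]), 'moment': array([ 0.0465, -0.0319,  0.0285]), 'gripper_force': 0.0, 'opening': 0.08740128947871101}
side {'K': array([[462.859 ,   0.    , 313.6299],
       [  0.    , 462.859 , 236.6432],
       [  0.    ,   0.    ,   1.    ]]), 'extrinsics': array([[-0.9626, -0.1881,  0.1948,  0.3309],
       [-0.2701,  0.7172, -0.6424,  0.5428],
       [-0.0189, -0.6711, -0.7412,  0.7188],
       [ 0.    ,  0.    ,  0.    ,  1.    ]])}
top {'K': array([[460.931 ,   0.    , 317.4804],
       [  0.    , 460.931 , 235.4455],
       [  0.    ,   0.    ,   1.    ]]), 'extrinsics': array([[ 0.0032, -0.9862,  0.1657,  0.3871],
       [-0.9999, -0.0011,  0.0127, -0.0472],
       [-0.0123, -0.1657, -0.9861,  0.8031],
       [ 0.    ,  0.    ,  0.    ,  1.    ]])}
{'K': array([[375.0696,   0.    , 323.1156],
       [  0.    , 375.0696, 241.8505],
       [  0.    ,   0.    ,   1.    ]]), 'hand_eye': array([[-0.0002, -0.9599, -0.2804,  0.0763],
       [ 1.    , -0.    , -0.0007,  0.0002],
       [ 0.0006, -0.2804,  0.9599, -0.163 ],
       [ 0.    ,  0.    ,  0.    ,  1.    ]])}
```

View pics/top0.png

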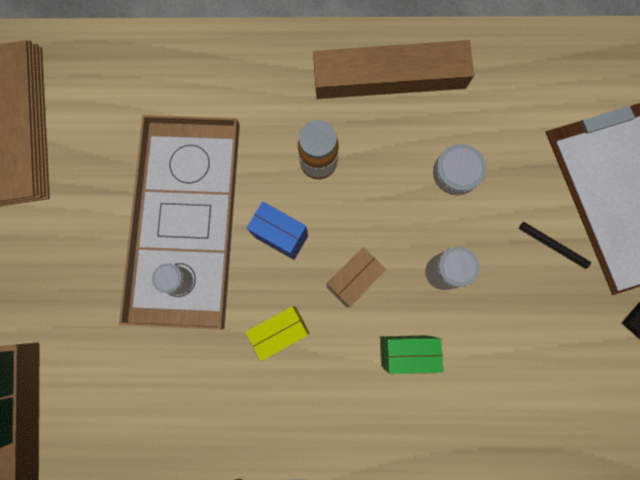

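View pics/side0.png

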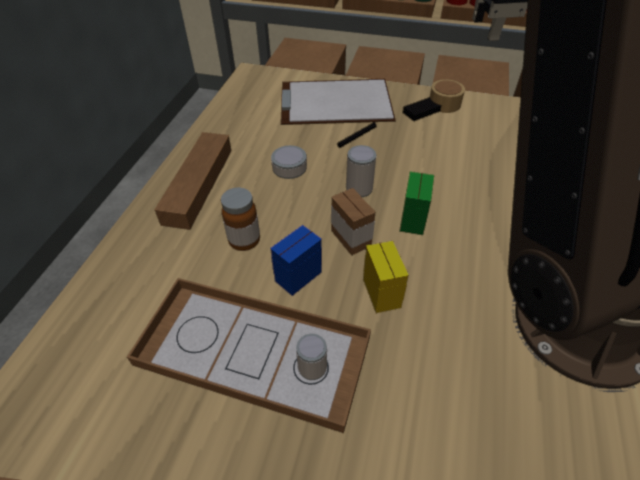

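The top view shows the tray at left, with the large ring at (190,164), the rectangle at (184,221) and the small tin on the small ring at (172,278). The candidate boxes are blue (277,230), yellow (277,333), green (415,355) and brown (357,277); only the brown one with a white band fits the carton. For the round objects, the upright one at (458,267) is the tall tin, (460,168) is the flat tin and (318,145) is the jar. I'll check these in enlarged crops.

Run:
```python
import cv2
a=cv2.imread("pics/top0.png"); 
cv2.imwrite("pics/c1.png",cv2.resize(a[225:315,320:490],None,fx=4.5,fy=4.5,interpolation=cv2.INTER_CUBIC))
cv2.imwrite("pics/c2.png",cv2.resize(a[110:335,110:250],None,fx=2.6,fy=2.6,interpolation=cv2.INTER_CUBIC))
```

```text
(no output)
```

View pics/c1.png

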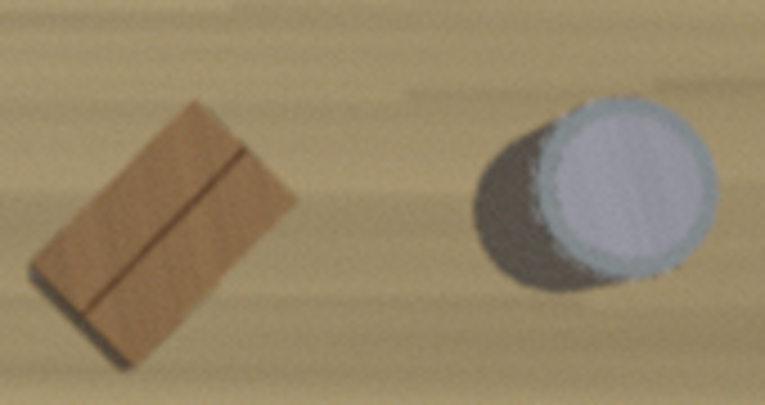

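View pics/c2.png

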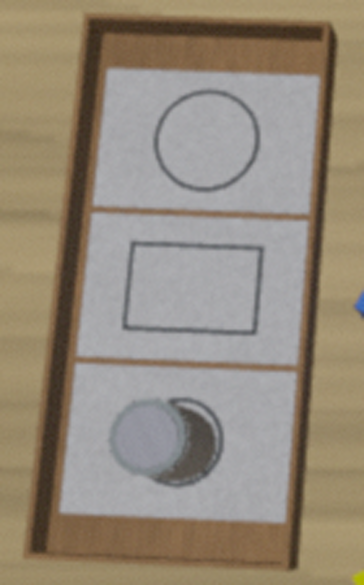

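The first crop confirms a brown carton with top corners near (195,100), (298,201), (131,370) and (35,266), and the tall tin's rim centred near (628,188). The second gives the ring centre at (207.5,140) and rectangle corners at (132,242), (263,247), (256,334) and (124,328).

```bash
cat > h.py <<'E'
import numpy as np
from plant import ctrl
np.set_printoptions(precision=4,suppress=True)
def ray(K,T,uv,z):
    uv=np.atleast_2d(uv).astype(float)
    d=np.c_[uv,np.ones(len(uv))]@np.linalg.inv(K).T@T[:3,:3].T
    return T[:3,3]+d*((z-T[2,3])/d[:,2])[:,None]
def top(uv,z,n="top"):
    c=ctrl.calibration(n); return ray(c["K"],c["extrinsics"],uv,z)
def side(uv,z): return top(uv,z,"side")
def Rm(rpy):
    from scipy.spatial.transform import Rotation as R
    return R.from_euler("xyz",rpy,degrees=True).as_matrix()
def wristT(o):
    T=np.eye(4);T[:3,:3]=Rm(o["orientation"]);T[:3,3]=o["tool_pos"]
    c=ctrl.calibration("wrist");return c["K"],T@c["hand_eye"]
def proj(K,T,p):
    q=(np.atleast_2d(p)-T[:3,3])@T[:3,:3]@K.T; return q[:,:2]/q[:,2:]
E
python3 - <<'E'
from h import *
c1=lambda p:(np.array(p)+.5)/4.5-.5+[320,225]
c2=lambda p:(np.array(p)+.5)/2.6-.5+[110,110]
C=top(c1([[195,100],[298,201],[131,370],[35,266]]),.1);print("carton",C,C.mean(0),np.linalg.norm(C-np.roll(C,-1,0),axis=1))
e=C[1]-C[2]+C[0]-C[3];print("long yaw",np.degrees(np.arctan2(e[1],e[0])))
t=top(c1([[628,188],[539,188],[717,188],[628,98],[628,278]]),.1);print("tin",t)
r=top(c2([[207.5,140],[155,140],[260,140],[207,90],[207,190]]),.004);print("ring",r)
R=top(c2([[132,242],[263,247],[256,334],[124,328]]),.004);print("rect",R,R.mean(0),np.linalg.norm(R-np.roll(R,-1,0),axis=1))
e=R[1]-R[0]+R[2]-R[3];print("rect long yaw",np.degrees(np.arctan2(e[1],e[0])))
W=top(c2([[180,442]]),.004);print("small",W)
print("tray corners",top(c2([[85,14],[333,22],[296,567],[26,555]]),.03))
print("others blue",top([[277,225]],.1),"yellow",top([[277,333]],.1),"jar",top([[318,135]],.12),"green",top([[415,355]],.1))
E
```

```text
carton [[ 0.4875 -0.1081  0.1   ]
 [ 0.453  -0.1425  0.1   ]
 [ 0.3962 -0.0855  0.1   ]
 [ 0.4308 -0.0534  0.1   ]] [ 0.4419 -0.0974  0.1   ] [0.0487 0.0805 0.0472 0.0788]
long yaw -44.55824631733943
tin [[ 0.4576 -0.2542  0.1   ]
 [ 0.4576 -0.2241  0.1   ]
 [ 0.4577 -0.2842  0.1   ]
 [ 0.4884 -0.2556  0.1   ]
 [ 0.4273 -0.2527  0.1   ]]
ring [[0.6532 0.1954 0.004 ]
 [0.6532 0.2322 0.004 ]
 [0.6531 0.1587 0.004 ]
 [0.6897 0.1976 0.004 ]
 [0.6172 0.194  0.004 ]]
rect [[0.5802 0.2439 0.004 ]
 [0.5767 0.1535 0.004 ]
 [0.5163 0.1557 0.004 ]
 [0.5203 0.2458 0.004 ]] [0.5484 0.1997 0.004 ] [0.0905 0.0605 0.0902 0.06  ]
rect long yaw -92.38696355421922
small [[0.4431 0.2035 0.004 ]]
tray corners [[0.7348 0.2765 0.03  ]
 [0.7286 0.1054 0.03  ]
 [0.3624 0.1173 0.03  ]
 [0.3692 0.29   0.03  ]]
others blue [[0.5216 0.0249 0.1   ]] yellow [[0.3572 0.022  0.1   ]] jar [[ 0.6607 -0.0387  0.12  ]] green [[ 0.3261 -0.1829  0.1   ]]
```

Call:
{"name": "apply_moves", "arguments": {
  "targets": [
    {"roll": -8.3, "travel": [0, 0, 0], "jaw": 87},
    {"roll": -8.3, "travel": [0, 0, 0], "jaw": 87},
    {"roll": -8.3, "travel": [0, 0, 0], "jaw": 87},
    {"roll": -8.3, "travel": [0, 0, 0], "jaw": 87},
    {"roll": -8.3, "travel": [0, 0, 0], "jaw": 87},
    {"roll": -8.3, "travel": [0, 0, 0], "jaw": 87},
    {"roll": -8.3, "travel": [0, 0, 0], "jaw": 87},
    {"roll": -8.3, "travel": [0, 0, 0], "jaw": 87},
    {"roll": 0, "travel": [0, 0, 0], "jaw": 87}
  ]
}}

```text
clock: 1.0
tool_pos: [0.2464, -0.6281, 0.2221]
orientation: [180.0, 0.0, -92.1]
force: [-0.0, -0.6, -0.5]
opening: 0.0869
gripper_force: 0.0
```

Call:
{"name": "apply_moves", "arguments": {
  "targets": [
    {"roll": 0, "travel": [-38.1, -19.7, 0], "jaw": 87},
    {"roll": 0, "travel": [-38.1, -19.7, 0], "jaw": 87},
    {"roll": 0, "travel": [-38.1, -19.7, 0], "jaw": 87},
    {"roll": 0, "travel": [-38.1, -19.7, 0], "jaw": 87},
    {"roll": 0, "travel": [-38.1, -19.7, 0], "jaw": 87},
    {"roll": 0, "travel": [-38.1, -19.7, 0], "jaw": 87},
    {"roll": 0, "travel": [-38.1, -19.7, 0], "jaw": 87},
    {"roll": 0, "travel": [-38.1, -19.7, 0], "jaw": 87},
    {"roll": 0, "travel": [-38.1, -19.7, 0], "jaw": 87},
    {"roll": 0, "travel": [-38.1, -19.7, 0], "jaw": 87}
  ]
}}

```text
clock: 2.0
tool_pos: [0.4583, -0.2535, 0.2228]
orientation: [-180.0, 0.0, -92.5]
force: [1.8, -0.3, -0.0]
opening: 0.0871
gripper_force: 0.0
```

Call:
{"name": "apply_moves", "arguments": {
  "targets": [
    {"roll": 0, "travel": [0, 0, 0], "jaw": 87},
    {"roll": 0, "travel": [0, 0, 0], "jaw": 87}
  ]
}}

```text
clock: 2.2
tool_pos: [0.4582, -0.2541, 0.2226]
orientation: [180.0, 0.0, -92.2]
force: [0.0, -0.6, 0.4]
opening: 0.0873
gripper_force: 0.0
```

Run:
```python
from h import *
import cv2
o=ctrl.get_obs();a=ctrl.snapshot("wrist");print(o["tool_pos"],o["orientation"])
K,T=wristT(o)
p=np.array([.4576,-.2542,.1]);print(proj(K,T,p))
b=np.ascontiguousarray(a[...,::-1]);cv2.imwrite("pics/w1.png",b)
```

```text
[ 0.4582 -0.2541  0.2226] [179.988    0.0041 -92.2452]
[[323.2099 232.6412]]
```

View pics/w1.png

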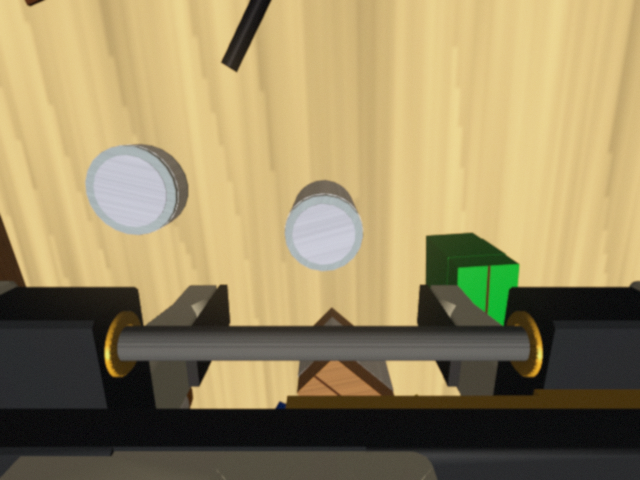

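The rim centre is at (324,232) in the wrist view, and I predicted (323,233), so the tin position is confirmed. I'll descend and grip.

Call:
{"name": "apply_moves", "arguments": {
  "targets": [
    {"roll": 0, "travel": [0, 0, 25], "jaw": 87},
    {"roll": 0, "travel": [0, 0, 25], "jaw": 87},
    {"roll": 0, "travel": [0, 0, 25], "jaw": 87},
    {"roll": 0, "travel": [0, 0, 25], "jaw": 87},
    {"roll": 0, "travel": [0, 0, 25], "jaw": 87},
    {"roll": 0, "travel": [0, 0, 20], "jaw": 87},
    {"roll": 0, "travel": [0, 0, 9.5], "jaw": 87},
    {"roll": 0, "travel": [0, 0, 0], "jaw": 87},
    {"roll": 0, "travel": [0, 0, 0], "jaw": 50},
    {"roll": 0, "travel": [0, 0, 0], "jaw": 50}
  ]
}}

```text
clock: 3.25
tool_pos: [0.4585, -0.2556, 0.0693]
orientation: [-179.9, -0.0, -92.2]
force: [-0.3, 1.0, 0.3]
opening: 0.0762
gripper_force: 0.0
```

Call:
{"name": "apply_moves", "arguments": {
  "targets": [
    {"roll": 0, "travel": [0, 0, 0], "jaw": 50},
    {"roll": 0, "travel": [0, 0, 0], "jaw": 50},
    {"roll": 0, "travel": [0, 0, 0], "jaw": 50},
    {"roll": 0, "travel": [0, 0, 0], "jaw": 50}
  ]
}}

```text
clock: 3.65
tool_pos: [0.4582, -0.2553, 0.0689]
orientation: [-179.9, -0.0, -92.2]
force: [-1.3, 1.2, 6.0]
opening: 0.0619
gripper_force: 30.0
```

Call:
{"name": "apply_moves", "arguments": {
  "targets": [
    {"roll": 0, "travel": [0, 0, -15], "jaw": 50},
    {"roll": 0, "travel": [0, 0, -25], "jaw": 50},
    {"roll": 0, "travel": [0, 0, -30], "jaw": 50},
    {"roll": 0, "travel": [0, 0, -30], "jaw": 50},
    {"roll": 0, "travel": [0, 0, -30], "jaw": 50},
    {"roll": 0, "travel": [0, 0, -30], "jaw": 50},
    {"roll": 0, "travel": [-20, -6, 0], "jaw": 50},
    {"roll": 0, "travel": [-30, -10, 0], "jaw": 50},
    {"roll": 0, "travel": [-35, -12, 0], "jaw": 50},
    {"roll": 0, "travel": [-35, -12, 0], "jaw": 50}
  ]
}}

```text
clock: 4.65
tool_pos: [0.502, -0.1355, 0.2277]
orientation: [180.0, 0.0, -92.2]
force: [1.3, -1.0, -2.9]
opening: 0.0616
gripper_force: 30.0
```

Call:
{"name": "apply_moves", "arguments": {
  "targets": [
    {"roll": 0, "travel": [-45, -14, 0], "jaw": 50},
    {"roll": 0, "travel": [-45, -14, 0], "jaw": 50},
    {"roll": 0, "travel": [-45, -14, 0], "jaw": 50},
    {"roll": 0, "travel": [-45, -14, 0], "jaw": 50},
    {"roll": 0, "travel": [-45, -14, 0], "jaw": 50},
    {"roll": 0, "travel": [-45, -14, 0], "jaw": 50},
    {"roll": 0, "travel": [-45, -14, 0], "jaw": 50},
    {"roll": 0, "travel": [-45, -14, 0], "jaw": 50},
    {"roll": 0, "travel": [-42, -14, 0], "jaw": 50},
    {"roll": 0, "travel": [-30, -11, 0], "jaw": 50}
  ]
}}

```text
clock: 5.65
tool_pos: [0.6556, 0.2925, 0.2266]
orientation: [179.9, -0.0, -92.1]
force: [0.1, -0.4, -2.5]
opening: 0.0615
gripper_force: 30.0
```

Call:
{"name": "apply_moves", "arguments": {
  "targets": [
    {"roll": 0, "travel": [0, 0, 0], "jaw": 50},
    {"roll": 0, "travel": [0, 0, 0], "jaw": 50},
    {"roll": 0, "travel": [0, 0, 0], "jaw": 50}
  ]
}}

```text
clock: 5.95
tool_pos: [0.6552, 0.2891, 0.2275]
orientation: [179.9, -0.0, -92.2]
force: [0.4, -0.3, -3.3]
opening: 0.0616
gripper_force: 30.0
```

Run:
```python
from h import *
import cv2
o=ctrl.get_obs();a=ctrl.snapshot("wrist");print(o["tool_pos"],o["orientation"],o["joint_pos"],o["opening"])
K,T=wristT(o)
print(proj(K,T,[[.6532,.1958,.004],[.5484,.1997,.004],[.4431,.2035,.004]]))
np.savez("w2.npz",K=K,T=T)
cv2.imwrite("pics/w2.png",a[...,::-1])
```

```text
[0.6552 0.2891 0.2275] [179.9321  -0.0399 -92.1939] [ 39.3391  24.3243   7.0745  -0.0159 -72.8276 -41.5283] 0.061566851360584256
[[320.6829 113.9434]
 [428.044  113.801 ]
 [535.8845 113.53  ]]
```

View pics/w2.png

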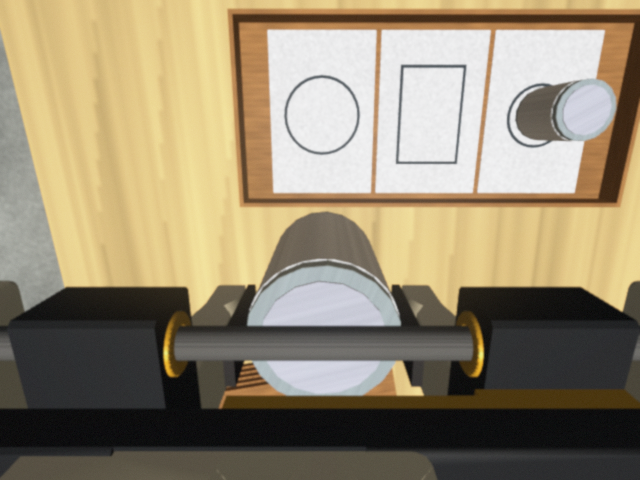

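The wrist view shows the ring near (322,115) and the rectangle near (431,114), about 1 to 3 px from my predictions. I'll fit both outlines properly.

Run:
```python
from h import *
import cv2
d=np.load("w2.npz");K,T=d["K"],d["T"]
g=cv2.cvtColor(cv2.imread("pics/w2.png"),cv2.COLOR_BGR2GRAY)
def pts(x0,x1,y0,y1):
    m=(g[y0:y1,x0:x1]<130);y,x=np.nonzero(m);return ray(K,T,np.c_[x+x0,y+y0],.004)[:,:2]
r=pts(277,366,68,160)
A=np.c_[2*r,np.ones(len(r))];s=np.linalg.lstsq(A,(r**2).sum(1),rcond=None)[0]
print("ring",s[:2],"R",np.sqrt(s[2]+s[:2]@s[:2]))
q=pts(388,476,58,170)
print("rect",cv2.minAreaRect((q*1000).astype(np.float32)))
# held tin: rim in tool frame: plane 35 mm above grasp pt
print("pred rim", proj(K,T,[ [.6552,.2891+.0012,.2275+.032]]))
```

```text
ring [0.6524 0.1974] R 0.03556836151485031
rect ((546.9346313476562, 201.51588439941406), (90.8324966430664, 60.86318588256836), 87.80448150634766)
pred rim [[322.0087 336.5174]]
```

Run:
```python
from h import *
import cv2
d=np.load("w2.npz");K,T=d["K"],d["T"]
t=np.linspace(0,2*np.pi,200)
for dx,dy in((0,0),(0,.0012),(0,-.001)):
    p=np.c_[.6552+dx+.031*np.cos(t),.2891+dy+.031*np.sin(t),0*t+.2275+.032]
    f=p-[0,0,.1]; u=proj(K,T,p);v=proj(K,T,f);print(dx,dy,"rim",u.min(0),u.max(0),"foot min row",v.min(0))
a=cv2.imread("pics/w2.png")[195:410,230:420]
cv2.imwrite("pics/c3.png",cv2.resize(a,None,fx=2.7,fy=2.7,interpolation=cv2.INTER_CUBIC))
```

```text
0 0 rim [242.6475 258.8651] [401.0826 400.3843] foot min row [274.3172 207.1993]
0 0.0012 rim [242.9491 261.9374] [401.0228 402.8118] foot min row [274.4557 209.0886]
0 -0.001 rim [242.3952 256.2935] [401.1327 398.3535] foot min row [274.2015 205.6208]
```

View pics/c3.png

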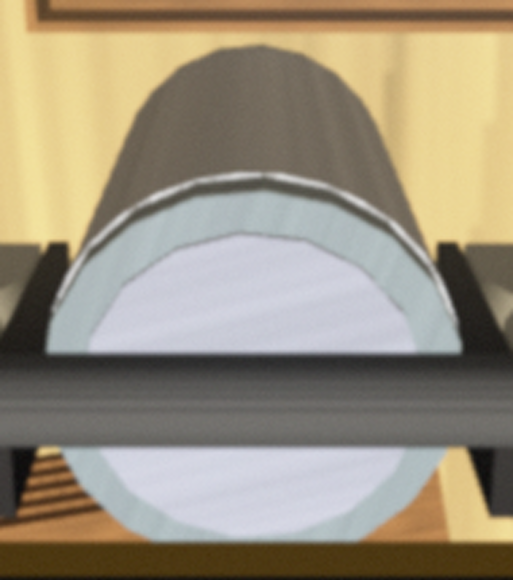

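Comparing the held tin against its predicted outline shows a wrist-camera bias of about 1 to 2 mm. With that corrected, the wrist measurement matches the top camera: ring at (0.653, 0.196).

Call:
{"name": "apply_moves", "arguments": {
  "targets": [
    {"roll": 0, "travel": [20, -0.3, 0], "jaw": 50},
    {"roll": 0, "travel": [25, -0.4, 0], "jaw": 50},
    {"roll": 0, "travel": [25, -0.4, 0], "jaw": 50},
    {"roll": 0, "travel": [24.6, -0.5, 0], "jaw": 50},
    {"roll": 0, "travel": [0, 0, 20], "jaw": 50},
    {"roll": 0, "travel": [0, 0, 30], "jaw": 50},
    {"roll": 0, "travel": [0, 0, 30], "jaw": 50},
    {"roll": 0, "travel": [0, 0, 30], "jaw": 50},
    {"roll": 0, "travel": [0, 0, 20], "jaw": 50},
    {"roll": 0, "travel": [0, 0, 0], "jaw": 50}
  ]
}}

```text
clock: 7.0
tool_pos: [0.6517, 0.192, 0.0952]
orientation: [179.7, -0.1, -92.3]
force: [-0.9, 0.3, -3.4]
opening: 0.0616
gripper_force: 30.0
```

Call:
{"name": "apply_moves", "arguments": {
  "targets": [
    {"roll": 0, "travel": [0, 0, 0], "jaw": 50},
    {"roll": 0, "travel": [0, 0, 0], "jaw": 50}
  ]
}}

```text
clock: 7.2
tool_pos: [0.6549, 0.1947, 0.1003]
orientation: [-179.8, 0.1, -92.2]
force: [-0.0, 0.0, -3.0]
opening: 0.0613
gripper_force: 30.0
```

Call:
{"name": "apply_moves", "arguments": {
  "targets": [
    {"roll": 0, "travel": [0, 0, 5], "jaw": 50},
    {"roll": 0, "travel": [0, 0, 5], "jaw": 50},
    {"roll": 0, "travel": [0, 0, 5], "jaw": 50},
    {"roll": 0, "travel": [0, 0, 0], "jaw": 50},
    {"roll": 0, "travel": [0, 0, 0], "jaw": 50},
    {"roll": 0, "travel": [0, 0, 0], "jaw": 50},
    {"roll": 0, "travel": [0, 0, 0], "jaw": 50}
  ]
}}

```text
clock: 7.9
tool_pos: [0.6538, 0.1952, 0.0833]
orientation: [-180.0, 0.0, -92.2]
force: [-0.6, 0.4, -3.4]
opening: 0.0612
gripper_force: 30.0
```

Run:
```python
from h import *
o=ctrl.get_obs();print(o["clock"],o["tool_pos"],o["orientation"],o["qvel"])
```

```text
7.9 [0.6538 0.1952 0.0833] [-179.9861    0.0064  -92.1769] [ 0.0366 -0.0067 -0.0686 -0.1033 -0.0412  0.0473]
```

Call:
{"name": "apply_moves", "arguments": {
  "targets": [
    {"roll": 0, "travel": [0.7, 0.6, 4], "jaw": 50},
    {"roll": 0, "travel": [0, 0, 3], "jaw": 50},
    {"roll": 0, "travel": [0, 0, 2], "jaw": 50},
    {"roll": 0, "travel": [0, 0, 1], "jaw": 50},
    {"roll": 0, "travel": [0, 0, 0], "jaw": 50},
    {"roll": 0, "travel": [0, 0, 0], "jaw": 50}
  ]
}}

```text
clock: 8.5
tool_pos: [0.6532, 0.1945, 0.0731]
orientation: [-180.0, 0.0, -92.2]
force: [-0.1, -0.1, -2.3]
opening: 0.0614
gripper_force: 30.0
```

Call:
{"name": "apply_moves", "arguments": {
  "targets": [
    {"roll": 0, "travel": [0, 0, 0.4], "jaw": 50},
    {"roll": 0, "travel": [0, 0, 0.3], "jaw": 50},
    {"roll": 0, "travel": [0, 0, 0], "jaw": 50}
  ]
}}

```text
clock: 8.8
tool_pos: [0.6532, 0.1945, 0.073]
orientation: [-180.0, 0.0, -92.2]
force: [-2.0, 0.7, 4.0]
opening: 0.0616
gripper_force: 30.0
```

Contact: the tin is standing. I'll release it, go straight up, then move to +y so the wrist camera can see the tray.

Call:
{"name": "apply_moves", "arguments": {
  "targets": [
    {"roll": 0, "travel": [0, 0, 0], "jaw": 66},
    {"roll": 0, "travel": [0, 0, 0], "jaw": 74},
    {"roll": 0, "travel": [0, 0, 0], "jaw": 84},
    {"roll": 0, "travel": [0, 0, 0], "jaw": 84},
    {"roll": 0, "travel": [0, 0, -20], "jaw": 84},
    {"roll": 0, "travel": [0, 0, -30], "jaw": 84},
    {"roll": 0, "travel": [0, 0, -35], "jaw": 84},
    {"roll": 0, "travel": [0, 0, -35], "jaw": 84},
    {"roll": 0, "travel": [0, 0, -35], "jaw": 84},
    {"roll": 0, "travel": [0, 0, 0], "jaw": 84}
  ]
}}

```text
clock: 9.8
tool_pos: [0.6557, 0.1953, 0.2339]
orientation: [-179.5, 0.2, -92.1]
force: [0.9, 0.1, 1.3]
opening: 0.084
gripper_force: 0.0
```

Call:
{"name": "apply_moves", "arguments": {
  "targets": [
    {"roll": 0, "travel": [25, 17, 0], "jaw": 87},
    {"roll": 0, "travel": [40, 27, 0], "jaw": 87},
    {"roll": 0, "travel": [40, 27, 0], "jaw": 87},
    {"roll": 0, "travel": [40, 27, 0], "jaw": 87},
    {"roll": 0, "travel": [40, 27, 0], "jaw": 87},
    {"roll": 0, "travel": [40, 27, 0], "jaw": 87},
    {"roll": 0, "travel": [40, 27, 0], "jaw": 87},
    {"roll": 0, "travel": [35, 24, 0], "jaw": 87},
    {"roll": -7.9, "travel": [0, 0, 0], "jaw": 87},
    {"roll": -7.9, "travel": [0, 0, 0], "jaw": 87}
  ]
}}

```text
clock: 10.8
tool_pos: [0.438, -0.0987, 0.2277]
orientation: [-179.9, 0.0, -76.2]
force: [0.3, 0.5, 0.5]
opening: 0.0867
gripper_force: 0.0
```

Call:
{"name": "apply_moves", "arguments": {
  "targets": [
    {"roll": -7.9, "travel": [0, 0, 0], "jaw": 87},
    {"roll": -7.9, "travel": [0, 0, 0], "jaw": 87},
    {"roll": -7.9, "travel": [0, 0, 0], "jaw": 87},
    {"roll": -7.9, "travel": [0, 0, 0], "jaw": 87},
    {"roll": 0, "travel": [0, 0, 0], "jaw": 87},
    {"roll": 0, "travel": [0, 0, 0], "jaw": 87},
    {"roll": 0, "travel": [0, 0, 0], "jaw": 87}
  ]
}}

```text
clock: 11.5
tool_pos: [0.4388, -0.0976, 0.2274]
orientation: [-180.0, 0.0, -45.0]
force: [-0.2, 0.3, 0.2]
opening: 0.0869
gripper_force: 0.0
```

Run:
```python
from h import *
import cv2
o=ctrl.get_obs();a=ctrl.snapshot("wrist");b=ctrl.snapshot("top");print(o["tool_pos"],o["orientation"])
K,T=wristT(o);np.savez("w3.npz",K=K,T=T)
C=np.array([[.4875,-.1081,.1],[.453,-.1425,.1],[.3962,-.0855,.1],[.4308,-.0534,.1]])
print(proj(K,T,C))
c=ctrl.calibration("top")
t=np.linspace(0,2*np.pi,100);p=np.c_[.6532+.031*np.cos(t),.1957+.031*np.sin(t),0*t+.104]
u=proj(c["K"],c["extrinsics"],p);print("tin rim pred",u.min(0),u.max(0))
b=cv2.resize(b[100:300,110:250,::-1],None,fx=2.4,fy=2.4,interpolation=cv2.INTER_CUBIC)
m=np.zeros((480,640+b.shape[1],3),np.uint8);m[:,:640]=a[...,::-1];m[:480,640:]=b[:480]
cv2.imwrite("pics/w3.png",m[:,176:]);print(m.shape)
```

```text
[ 0.4388 -0.0976  0.2274] [-179.9986    0.0023  -44.963 ]
[[287.3171 177.8745]
 [350.7223 177.9913]
 [348.5065 275.8502]
 [291.5328 273.84  ]]
tin rim pred [152.0843 125.1652] [190.7844 162.1407]
(480, 976, 3)
```

View pics/w3.png

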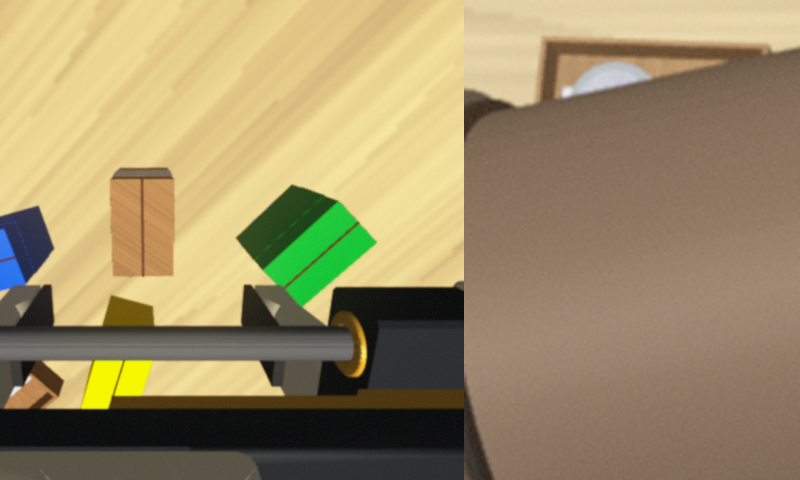

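The wrist view has the brown carton's top at columns 286–350 and rows 178–276. That is aligned with the tool and matches the prediction, and the fingers clear the blue and green boxes. Descending to grip.

Call:
{"name": "apply_moves", "arguments": {
  "targets": [
    {"roll": 0, "travel": [2.1, -2.3, 20], "jaw": 87},
    {"roll": 0, "travel": [0, 0, 30], "jaw": 87},
    {"roll": 0, "travel": [0, 0, 30], "jaw": 87},
    {"roll": 0, "travel": [0, 0, 30], "jaw": 87},
    {"roll": 0, "travel": [0, 0, 25], "jaw": 87},
    {"roll": 0, "travel": [0, 0, 14.5], "jaw": 87},
    {"roll": 0, "travel": [0, 0, 0], "jaw": 87},
    {"roll": 0, "travel": [0, 0, 0], "jaw": 87},
    {"roll": 0, "travel": [0, 0, 0], "jaw": 87},
    {"roll": 0, "travel": [0, 0, 0], "jaw": 87}
  ]
}}

```text
clock: 12.6
tool_pos: [0.4427, -0.0973, 0.079]
orientation: [-179.9, -0.1, -44.8]
force: [-0.5, -0.5, 0.6]
opening: 0.0869
gripper_force: 0.0
```

Call:
{"name": "apply_moves", "arguments": {
  "targets": [
    {"roll": 0, "travel": [0, 0, 0], "jaw": 70},
    {"roll": 0, "travel": [0, 0, 0], "jaw": 60},
    {"roll": 0, "travel": [0, 0, 0], "jaw": 54},
    {"roll": 0, "travel": [0, 0, 0], "jaw": 40},
    {"roll": 0, "travel": [0, 0, 0], "jaw": 40},
    {"roll": 0, "travel": [0, 0, 0], "jaw": 40},
    {"roll": 0, "travel": [0, 0, 0], "jaw": 40},
    {"roll": 0, "travel": [0, 0, 0], "jaw": 40}
  ]
}}

```text
clock: 13.4
tool_pos: [0.4421, -0.0974, 0.078]
orientation: [-180.0, -0.0, -44.8]
force: [1.1, 0.1, 0.5]
opening: 0.05
gripper_force: 30.0
```

Call:
{"name": "apply_moves", "arguments": {
  "targets": [
    {"roll": 0, "travel": [0, 0, -15], "jaw": 40},
    {"roll": 0, "travel": [0, 0, -30], "jaw": 40},
    {"roll": 0, "travel": [0, 0, -40], "jaw": 40},
    {"roll": 0, "travel": [0, 0, -40], "jaw": 40},
    {"roll": 7.9, "travel": [0, 0, -35], "jaw": 40},
    {"roll": 7.9, "travel": [0, 0, 0], "jaw": 40},
    {"roll": 7.9, "travel": [0, 0, 0], "jaw": 40},
    {"roll": 7.9, "travel": [0, 0, 0], "jaw": 40},
    {"roll": 7.9, "travel": [0, 0, 0], "jaw": 40},
    {"roll": 7.9, "travel": [0, 0, 0], "jaw": 40}
  ]
}}

```text
clock: 14.4
tool_pos: [0.4411, -0.0975, 0.2373]
orientation: [179.9, 0.0, -92.5]
force: [0.1, -0.6, -2.5]
opening: 0.0498
gripper_force: 29.9
```

Call:
{"name": "apply_moves", "arguments": {
  "targets": [
    {"roll": 0, "travel": [-30, -7, 0], "jaw": 40},
    {"roll": 0, "travel": [-45, -10.5, 0], "jaw": 40},
    {"roll": 0, "travel": [-45, -10.5, 0], "jaw": 40},
    {"roll": 0, "travel": [-45, -10.5, 0], "jaw": 40},
    {"roll": 0, "travel": [-45, -10.5, 0], "jaw": 40},
    {"roll": 0, "travel": [-45, -10.5, 0], "jaw": 40},
    {"roll": 0, "travel": [-45, -10.5, 0], "jaw": 40},
    {"roll": 0, "travel": [-45, -10.5, 0], "jaw": 40},
    {"roll": 0, "travel": [-30, -7, 0], "jaw": 40},
    {"roll": 0, "travel": [-16, -4, 0], "jaw": 40}
  ]
}}

```text
clock: 15.4
tool_pos: [0.548, 0.292, 0.2363]
orientation: [179.9, -0.1, -92.1]
force: [-0.7, -1.3, -2.9]
opening: 0.0496
gripper_force: 30.0
```

Call:
{"name": "apply_moves", "arguments": {
  "targets": [
    {"roll": 0, "travel": [0, 0, 0], "jaw": 40},
    {"roll": 0, "travel": [0, 0, 0], "jaw": 40},
    {"roll": 0, "travel": [0, 0, 0], "jaw": 40},
    {"roll": 0, "travel": [0, 0, 0], "jaw": 40}
  ]
}}

```text
clock: 15.8
tool_pos: [0.5481, 0.2887, 0.2383]
orientation: [-180.0, 0.0, -92.2]
force: [-0.1, -1.0, -2.1]
opening: 0.0496
gripper_force: 30.0
```

Run:
```python
from h import *
import cv2
o=ctrl.get_obs();a=ctrl.snapshot("wrist");print(o["tool_pos"],o["orientation"],o["opening"])
K,T=wristT(o);np.savez("w4.npz",K=K,T=T)
cv2.imwrite("pics/w4.png",a[...,::-1])
t=np.linspace(0,2*np.pi,200)
p=np.c_[.6532+.031*np.cos(t),.1957+.031*np.sin(t),0*t+.104];u=proj(K,T,p);print("tin rim",u.min(0),u.max(0))
g=cv2.cvtColor(np.ascontiguousarray(a),cv2.COLOR_RGB2GRAY)
x,y=proj(K,T,[[.5484,.1997,.004]])[0].astype(int);print(x,y)
x0,y0=x-46,y-58
yy,xx=np.nonzero(g[max(y0,0):y+58,x0:x+46]<130)
q=ray(K,T,np.c_[xx+x0,yy+max(y0,0)],.004)[:,:2]
print("rect",cv2.minAreaRect((q*1000).astype(np.float32)))
h=.032-.005
P=np.array([[sx*.025,sy*.04] for sx,sy in((1,1),(1,-1),(-1,-1),(-1,1))])
R=Rm(o["orientation"])
for z in (-.022-.0,.078):
  c=np.array([[b,a_,z] for a_,b in P]);print("carton",z,proj(K,T,c@R.T+o["tool_pos"]))
```

```text
[0.5481 0.2887 0.2383] [-179.9957    0.0097  -92.2393] 0.04962908538297919
tin rim [136.1463  69.5971] [219.1856 156.7398]
318 118
rect ((547.384521484375, 200.79879760742188), (89.18128967285156, 60.09900665283203), 87.83049011230469)
carton -0.022 [[386.2841 228.7228]
 [377.8913 402.1214]
 [266.144  402.141 ]
 [257.3248 228.7494]]
carton 0.078 [[361.1662 190.4449]
 [357.96   303.9958]
 [286.8759 304.0095]
 [283.487  190.4614]]
```

View pics/w4.png

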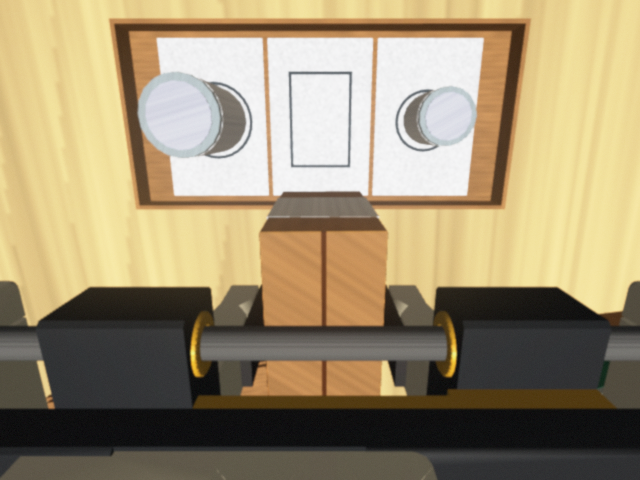

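The view shows the tin's rim at columns 139–221 and rows 72–158, and the ring arc is clear around its foot. With the wrist bias removed, the tin is within about 1 mm of the ring centre. The rectangle is at columns 290–351 and rows 72–166. The carton in the hand is centred on the TCP, so I'm bringing it in.

Call:
{"name": "apply_moves", "arguments": {
  "targets": [
    {"roll": 0, "travel": [15, -0.6, 0], "jaw": 40},
    {"roll": 0, "travel": [25, -1, 0], "jaw": 40},
    {"roll": 0, "travel": [25, -1, 0], "jaw": 40},
    {"roll": 0, "travel": [16, -0.6, 0], "jaw": 40},
    {"roll": 0, "travel": [8, -0.3, 0], "jaw": 40},
    {"roll": 0, "travel": [0, 0, 0], "jaw": 40},
    {"roll": 0, "travel": [0, 0, 0], "jaw": 40},
    {"roll": 0, "travel": [0, 0, 0], "jaw": 40},
    {"roll": 0, "travel": [0, 0, 20], "jaw": 40},
    {"roll": 0, "travel": [0, 0, 20], "jaw": 40}
  ]
}}

```text
clock: 16.85
tool_pos: [0.5487, 0.2018, 0.1979]
orientation: [-179.9, 0.1, -92.1]
force: [0.2, 0.4, -3.6]
opening: 0.0501
gripper_force: 30.0
```

Call:
{"name": "apply_moves", "arguments": {
  "targets": [
    {"roll": 0, "travel": [0, 0, 25], "jaw": 40},
    {"roll": 0, "travel": [0, 0, 25], "jaw": 40},
    {"roll": 0, "travel": [0, 0, 20], "jaw": 40},
    {"roll": 0, "travel": [0, 0, 15], "jaw": 40},
    {"roll": 0, "travel": [0, 0, 10], "jaw": 40},
    {"roll": 0, "travel": [0, 0, 5], "jaw": 40},
    {"roll": 0, "travel": [0, 0, 0], "jaw": 40},
    {"roll": 0, "travel": [0, 0, 0], "jaw": 40},
    {"roll": 0, "travel": [0, 0, 0], "jaw": 40},
    {"roll": 0, "travel": [0, 0, 0], "jaw": 40}
  ]
}}

```text
clock: 17.85
tool_pos: [0.5487, 0.2009, 0.0987]
orientation: [-179.9, 0.0, -92.2]
force: [-0.8, 0.2, -2.9]
opening: 0.0498
gripper_force: 30.0
```

Call:
{"name": "apply_moves", "arguments": {
  "targets": [
    {"roll": 0, "travel": [1.1, 0.5, 5], "jaw": 40},
    {"roll": 0, "travel": [0, 0, 5], "jaw": 40},
    {"roll": 0, "travel": [0, 0, 3], "jaw": 40},
    {"roll": 0, "travel": [0, 0, 2], "jaw": 40},
    {"roll": 0, "travel": [0, 0, 1], "jaw": 40},
    {"roll": 0, "travel": [0, 0, 0], "jaw": 40},
    {"roll": 0, "travel": [0, 0, 0], "jaw": 40},
    {"roll": 0, "travel": [0, 0, 0], "jaw": 40}
  ]
}}

```text
clock: 18.65
tool_pos: [0.5477, 0.1995, 0.0822]
orientation: [180.0, -0.0, -92.2]
force: [-1.7, -1.6, 2.4]
opening: 0.0495
gripper_force: 29.9
```

Call:
{"name": "apply_moves", "arguments": {
  "targets": [
    {"roll": 0, "travel": [0, 0, 0], "jaw": 54},
    {"roll": 0, "travel": [0, 0, 0], "jaw": 62},
    {"roll": 0, "travel": [0, 0, 0], "jaw": 72},
    {"roll": 0, "travel": [0, 0, 0], "jaw": 76},
    {"roll": 0, "travel": [0, 0, 0], "jaw": 76},
    {"roll": 0, "travel": [0, 0, -20], "jaw": 76},
    {"roll": 0, "travel": [0, 0, -30], "jaw": 76},
    {"roll": 0, "travel": [0, 0, -35], "jaw": 76},
    {"roll": 0, "travel": [0, 0, -35], "jaw": 76},
    {"roll": 0, "travel": [0, 0, -30], "jaw": 76}
  ]
}}

```text
clock: 19.65
tool_pos: [0.548, 0.1997, 0.234]
orientation: [-179.9, 0.0, -92.2]
force: [0.2, 1.1, -0.2]
opening: 0.0761
gripper_force: 0.0
```

Call:
{"name": "apply_moves", "arguments": {
  "targets": [
    {"roll": 0, "travel": [-25, 1, 0], "jaw": 76},
    {"roll": 0, "travel": [-35, 1, 0], "jaw": 76},
    {"roll": 0, "travel": [-30, 1, 0], "jaw": 76},
    {"roll": 0, "travel": [-15, 0, 0], "jaw": 76},
    {"roll": 0, "travel": [0, 0, 0], "jaw": 76},
    {"roll": 0, "travel": [0, 0, 0], "jaw": 76},
    {"roll": 0, "travel": [0, 0, 0], "jaw": 76},
    {"roll": 0, "travel": [0, 0, 0], "jaw": 76}
  ]
}}

```text
clock: 20.45
tool_pos: [0.5489, 0.3037, 0.2322]
orientation: [-180.0, 0.0, -92.2]
force: [0.4, -0.6, 0.5]
opening: 0.0761
gripper_force: 0.0
```

Run:
```python
from h import *
import cv2
o=ctrl.get_obs();a=ctrl.snapshot("wrist");s=ctrl.snapshot("side");print(o["tool_pos"],o["orientation"],o["opening"])
K,T=wristT(o);np.savez("w5.npz",K=K,T=T)
t=np.linspace(0,2*np.pi,200)
p=np.c_[.6532+.031*np.cos(t),.1957+.031*np.sin(t),0*t+.104];u=proj(K,T,p);print("tin rim",u.min(0),u.max(0))
B=np.array([[1,1],[1,-1],[-1,-1],[-1,1]])*[.025,.04]@Rm([0,0,-2.2])[:2,:2].T+[.5482,.1998]
print("carton top",proj(K,T,np.c_[B,np.full(4,.104)]))
cv2.imwrite("pics/w5.png",a[...,::-1]);cv2.imwrite("pics/s5.png",s[...,::-1])
x=cv2.resize(a[0:230,80:540,::-1],(800,400),interpolation=cv2.INTER_CUBIC)
y=cv2.resize(s[280:420,125:375,::-1],(355,199),interpolation=cv2.INTER_CUBIC)
m=np.zeros((600,800,3),np.uint8);m[:400]=x;m[401:600,:355]=y
cv2.imwrite("pics/f.png",m)
```

```text
[0.5489 0.3037 0.2322] [-179.9946    0.0045  -92.2376] 0.07609897699114294
tin rim [129.4984  44.7917] [215.6624 136.6083]
carton top [[284.9023 149.0014]
 [281.5153  30.4367]
 [353.5099  30.3647]
 [351.195  148.9423]]
```

View pics/f.png

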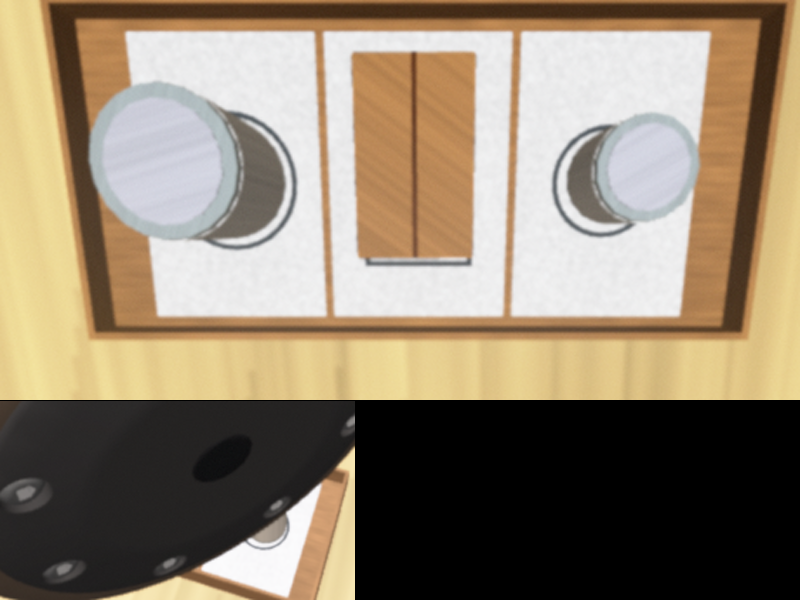

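The final view shows the ring arc clear all round the visible part of the tin's foot, with gaps of about 2.5 to 3.5 mm. The carton stands square, and the rectangle's near line is at crop columns 368–470, row about 263. I'll run one numeric check of the carton against that line.

Run:
```python
from h import *
import cv2
d=np.load("w5.npz");K,T=d["K"],d["T"]
a=cv2.imread("pics/w5.png");g=cv2.cvtColor(a,cv2.COLOR_BGR2GRAY).astype(int)
print(g[143:158,320],a[143:158,320,0]);print(g[151,284:300],g[151,342:356])
cr=lambda p:(np.array(p,float)+.5)/1.739-.5+[80,0]
print("rect near corners",ray(K,T,cr([[367,264.5],[470.5,264.5]]),.004))
print("carton top",ray(K,T,cr([[352,52],[476,52],[473,258],[358,258]]),.104), ray(K,T,cr([[352,52],[476,52],[473,258],[358,258]]),.104).mean(0))
t=cr([[89,160],[241,160],[164,82],[168,239]]);print("tin",ray(K,T,t,.104))
```

```text
[128 127 129 129 144 171 183 151 112 141 206 233 238 238 238] [ 79  81  80  81 104 156 180 153 115 144 207 233 238 238 238]
[239 238 236 236 233 216 161 113 103 110 113 116 115 115 117 115] [114 111 114 115 113 110 108 103 133 195 231 235 236 235]
rect near corners [[0.579  0.2456 0.004 ]
 [0.5186 0.248  0.004 ]]
carton top [[0.5711 0.1584 0.104 ]
 [0.5217 0.1604 0.104 ]
 [0.5243 0.2402 0.104 ]
 [0.5741 0.2382 0.104 ]] [0.5478 0.1993 0.104 ]
tin [[0.6834 0.1943 0.104 ]
 [0.6201 0.1967 0.104 ]
 [0.6478 0.1663 0.104 ]
 [0.6552 0.2271 0.104 ]]
```

Call:
{"name": "apply_moves", "arguments": {
  "targets": [
    {"roll": 0, "travel": [30, 5, 0], "jaw": 76},
    {"roll": 0, "travel": [45, 5, 0], "jaw": 76},
    {"roll": 0, "travel": [45, 5, 0], "jaw": 76},
    {"roll": 0, "travel": [45, 5, 0], "jaw": 76},
    {"roll": 0, "travel": [45, 5, 0], "jaw": 76},
    {"roll": 0, "travel": [45, 5, 0], "jaw": 76},
    {"roll": 0, "travel": [45, 5, 0], "jaw": 76},
    {"roll": 0, "travel": [45, 5, 0], "jaw": 76},
    {"roll": 0, "travel": [45, 5, 0], "jaw": 76},
    {"roll": 0, "travel": [45, 5, 0], "jaw": 76}
  ]
}}

```text
clock: 21.55
tool_pos: [0.4816, -0.1301, 0.2325]
orientation: [-179.9, 0.0, -92.2]
force: [0.7, 0.3, 0.5]
opening: 0.0759
gripper_force: 0.0
```

Call:
{"name": "apply_moves", "arguments": {
  "targets": [
    {"roll": 0, "travel": [45, 5, 0], "jaw": 76},
    {"roll": 0, "travel": [45, 5, 0], "jaw": 76},
    {"roll": 0, "travel": [45, 5, 0], "jaw": 76},
    {"roll": 0, "travel": [30, 5, 0], "jaw": 76},
    {"roll": 0, "travel": [0, 0, 0], "jaw": 76},
    {"roll": 0, "travel": [0, 0, 0], "jaw": 76},
    {"roll": 0, "travel": [0, 0, 0], "jaw": 76}
  ]
}}

```text
clock: 22.25
tool_pos: [0.4559, -0.2919, 0.2321]
orientation: [-180.0, 0.0, -92.2]
force: [0.1, 0.1, 0.1]
opening: 0.076
gripper_force: 0.0
```

Run:
```python
from h import *
import cv2
print(ctrl.get_obs()["tool_pos"])
a=ctrl.snapshot("top");cv2.imwrite("pics/t6.png",a[...,::-1])
c=ctrl.calibration("top");K,T=c["K"],c["extrinsics"]
B=np.array([[1,1],[1,-1],[-1,-1],[-1,1]])*[.025,.04]@Rm([0,0,-2.2])[:2,:2].T+[.5482,.1998]
print("foot",proj(K,T,np.c_[B,B[:,0]*0+.004]),"top",proj(K,T,np.c_[B,B[:,0]*0+.104]))
g=cv2.cvtColor(a,cv2.COLOR_RGB2GRAY)
for r in(212,222,232):print(r,"cols 188-222",g[r,188:222])
for x in(160,175,190):print(x,"rows 190-260",g[190:260,x])
```

```text
[ 0.4559 -0.2919  0.2321]
foot [[163.1254 205.7769]
 [207.7025 207.47  ]
 [205.4101 235.1232]
 [160.3856 233.3612]] top [[141.3185 191.1882]
 [191.9333 193.0817]
 [189.1422 224.3862]
 [137.9498 222.4043]]
212 cols 188-222 [165 165 167 158 112  88  92  99 107 117 122 120 120 117 121 122 115 100
  90 100 125 133 166 218 229 230 229 228 229 230 229 227 227 227]
222 cols 188-222 [171 167 159 114  87  93  96 103 119 118 117 121 121 120 123 120 105  92
  90 109 141 156 207 226 228 228 227 226 227 228 227 225 226 228]
232 cols 188-222 [111 113 112 109 111 115 114 116 115 117 125 122 117 117 114 106  93  90
 107 137 153 204 226 230 230 230 229 228 227 229 231 229 228 227]
160 rows 190-260 [174 161 167 165 159 162 160 158 158 161 163 162 160 161 161 159 146 129
 156 166 163 165 164 163 163 162 161 162 163 165 165 164 154 112  96 117
 146 138 133 130 125 135 191 224 223 180 159 204 226 231 231 230 228 228
 229 228 226 210 175 166 193 226 228 228 227 228 228 229 229 230]
175 rows 190-260 [191 156 148 159 163 162 162 163 162 163 164 164 165 164 164 166 159 133
 137 164 169 165 164 164 162 160 164 164 164 164 163 164 165 152 115 111
 137 135 131 130 133 120 108 163 221 219 163 173 221 228 228 231 232 230
 231 230 228 224 199 166 177 212 226 225 225 227 228 229 227 229]
190 rows 190-260 [220 183 168 179 172 165 161 160 162 166 167 165 163 165 165 167 163 147
 127 149 164 167 167 168 167 169 167 165 165 163 162 162 159 148 113 104
 118 144 138 132 130 125 112 126 186 218 199 166 204 229 233 232 232 232
 231 230 229 231 222 187 165 187 219 226 226 228 229 226 227 228]
```

Run:
```python
from h import *
import cv2
c=ctrl.calibration("top");K,T=c["K"],c["extrinsics"]
g=cv2.cvtColor(cv2.imread("pics/t6.png"),cv2.COLOR_BGR2GRAY)
print("row143 L",g[143,146:158],"R",g[143,184:214]);print("col171 T",g[118:132,171],"B",g[156:186,171])
u=proj(K,T,[[.6532,.1957-.031,.004],[.6532,.1957-.034,.004],[.6532-.031,.1957,.004],[.6532-.034,.1957,.004]]);print(u)
print("row ring", [ (r,list(g[r,196:214])) for r in (160,164,168)])
```

```text
row143 L [ 98 131 152 160 197 225 226 212 195 191 194 206] R [205 203 202 187 188 190 184 150 139 119 110 142 189 219 225 224 226 227
 224 224 225 226 228 227 227 227 226 228 226 226]
col171 T [110  90  92  91  95 119 147 164 182 189 191 198 204 204] B [209 205 193 193 192 185 154 141 134 129 129 128 130 123 125 140 170 185
 204 218 227 228 229 231 230 229 228 228 229 229]
[[206.4124 163.5115]
 [208.0638 163.51  ]
 [188.5092 180.0596]
 [188.4267 181.6704]]
row ring [(160, [np.uint8(125), np.uint8(124), np.uint8(122), np.uint8(121), np.uint8(123), np.uint8(123), np.uint8(122), np.uint8(120), np.uint8(117), np.uint8(127), np.uint8(172), np.uint8(207), np.uint8(163), np.uint8(173), np.uint8(222), np.uint8(228), np.uint8(226), np.uint8(225)]), (164, [np.uint8(125), np.uint8(128), np.uint8(126), np.uint8(125), np.uint8(123), np.uint8(123), np.uint8(121), np.uint8(123), np.uint8(122), np.uint8(122), np.uint8(161), np.uint8(211), np.uint8(170), np.uint8(166), np.uint8(223), np.uint8(231), np.uint8(231), np.uint8(232)]), (168, [np.uint8(132), np.uint8(128), np.uint8(124), np.uint8(125), np.uint8(126), np.uint8(127), np.uint8(126), np.uint8(123), np.uint8(119), np.uint8(163), np.uint8(209), np.uint8(175), np.uint8(155), np.uint8(203), np.uint8(225), np.uint8(227), np.uint8(227), np.uint8(227)])]
```

The tin is centred to about 0.3 mm. The carton is about 0.8 mm toward +x and 1.7 mm toward −y of the rectangle's centre, so I'll regrip it and nudge it over.

Call:
{"name": "apply_moves", "arguments": {
  "targets": [
    {"roll": 0, "travel": [-30, -4, 0], "jaw": 76},
    {"roll": 0, "travel": [-45, -7, 0], "jaw": 76},
    {"roll": 0, "travel": [-45, -7, 0], "jaw": 76},
    {"roll": 0, "travel": [-45, -7, 0], "jaw": 76},
    {"roll": 0, "travel": [-45, -7, 0], "jaw": 76},
    {"roll": 0, "travel": [-45, -7, 0], "jaw": 76},
    {"roll": 0, "travel": [-45, -7, 0], "jaw": 76},
    {"roll": 0, "travel": [-45, -7, 0], "jaw": 76},
    {"roll": 0, "travel": [-45, -7, 0], "jaw": 76},
    {"roll": 0, "travel": [-45, -6, 0], "jaw": 76}
  ]
}}

```text
clock: 23.3
tool_pos: [0.5381, 0.1431, 0.2325]
orientation: [-179.9, 0.0, -92.1]
force: [1.3, -0.4, -0.6]
opening: 0.0759
gripper_force: 0.0
```

Call:
{"name": "apply_moves", "arguments": {
  "targets": [
    {"roll": 0, "travel": [-40, -5, 0], "jaw": 76},
    {"roll": 0, "travel": [-20, -2, 0], "jaw": 76},
    {"roll": 0, "travel": [0, 0, 0], "jaw": 76},
    {"roll": 0, "travel": [0, 0, 0], "jaw": 76},
    {"roll": 0, "travel": [0, 0, 0], "jaw": 76},
    {"roll": 0, "travel": [0, 0, 0], "jaw": 76},
    {"roll": 0, "travel": [0, 0, 0], "jaw": 76}
  ]
}}

```text
clock: 24.0
tool_pos: [0.5478, 0.1988, 0.2323]
orientation: [-180.0, 0.0, -92.2]
force: [-1.0, -0.2, 0.0]
opening: 0.0758
gripper_force: 0.0
```

Call:
{"name": "apply_moves", "arguments": {
  "targets": [
    {"roll": 0, "travel": [0, 0, 20], "jaw": 76},
    {"roll": 0, "travel": [0, 0, 30], "jaw": 76},
    {"roll": 0, "travel": [0, 0, 30], "jaw": 76},
    {"roll": 0, "travel": [0, 0, 30], "jaw": 76},
    {"roll": 0, "travel": [0, 0, 25], "jaw": 76},
    {"roll": 0, "travel": [0, 0, 14], "jaw": 76},
    {"roll": 0, "travel": [0, 0, 0], "jaw": 76},
    {"roll": 0, "travel": [0, 0, 0], "jaw": 76},
    {"roll": 0, "travel": [0, 0, 0], "jaw": 76},
    {"roll": 0, "travel": [0, 0, 0], "jaw": 76}
  ]
}}

```text
clock: 25.0
tool_pos: [0.5484, 0.1999, 0.0842]
orientation: [-179.9, 0.1, -92.2]
force: [0.0, -1.1, 0.2]
opening: 0.0759
gripper_force: 0.0
```

Call:
{"name": "apply_moves", "arguments": {
  "targets": [
    {"roll": 0, "travel": [0, 0, 0], "jaw": 64},
    {"roll": 0, "travel": [0, 0, 0], "jaw": 56},
    {"roll": 0, "travel": [0, 0, 0], "jaw": 52},
    {"roll": 0, "travel": [0, 0, 0], "jaw": 40},
    {"roll": 0, "travel": [0, 0, 0], "jaw": 40},
    {"roll": 0, "travel": [0, 0, 0], "jaw": 40},
    {"roll": 0, "travel": [0, 0, 0], "jaw": 40},
    {"roll": 0, "travel": [0, 0, 0], "jaw": 40}
  ]
}}

```text
clock: 25.8
tool_pos: [0.5479, 0.1997, 0.0831]
orientation: [-180.0, 0.0, -92.2]
force: [0.2, -0.3, 2.2]
opening: 0.0498
gripper_force: 30.0
```

Call:
{"name": "apply_moves", "arguments": {
  "targets": [
    {"roll": 0, "travel": [0, 0, -2], "jaw": 40},
    {"roll": 0, "travel": [0, 0, -2], "jaw": 40},
    {"roll": 0, "travel": [-1, 0.4, 0], "jaw": 40},
    {"roll": 0, "travel": [-0.7, 0.4, 0], "jaw": 40},
    {"roll": 0, "travel": [0, 0, 0], "jaw": 40},
    {"roll": 0, "travel": [0, 0, 0], "jaw": 40},
    {"roll": 0, "travel": [0, 0, 0], "jaw": 40},
    {"roll": 0, "travel": [0, 0, 0], "jaw": 40}
  ]
}}

```text
clock: 26.6
tool_pos: [0.547, 0.2013, 0.0869]
orientation: [180.0, -0.0, -92.2]
force: [1.0, -0.2, -3.2]
opening: 0.0499
gripper_force: 30.0
```

Call:
{"name": "apply_moves", "arguments": {
  "targets": [
    {"roll": 0, "travel": [0, 0, 2], "jaw": 40},
    {"roll": 0, "travel": [0, 0, 1], "jaw": 40},
    {"roll": 0, "travel": [0, 0, 0.9], "jaw": 40},
    {"roll": 0, "travel": [0, 0, 0], "jaw": 40},
    {"roll": 0, "travel": [0, 0, 0], "jaw": 40},
    {"roll": 0, "travel": [0, 0, 0], "jaw": 40}
  ]
}}

```text
clock: 27.2
tool_pos: [0.547, 0.2013, 0.0831]
orientation: [180.0, -0.0, -92.2]
force: [-1.0, -0.0, -0.7]
opening: 0.0499
gripper_force: 30.0
```

Call:
{"name": "apply_moves", "arguments": {
  "targets": [
    {"roll": 0, "travel": [0, 0, 0.4], "jaw": 40},
    {"roll": 0, "travel": [0, 0, 0], "jaw": 40},
    {"roll": 0, "travel": [0, 0, 0], "jaw": 53},
    {"roll": 0, "travel": [0, 0, 0], "jaw": 60},
    {"roll": 0, "travel": [0, 0, 0], "jaw": 70},
    {"roll": 0, "travel": [0, 0, 0], "jaw": 76},
    {"roll": 0, "travel": [0, 0, 0], "jaw": 76},
    {"roll": 0, "travel": [0, 0, -20], "jaw": 76},
    {"roll": 0, "travel": [0, 0, -30], "jaw": 76},
    {"roll": 0, "travel": [0, 0, -35], "jaw": 76}
  ]
}}

```text
clock: 28.2
tool_pos: [0.5464, 0.2009, 0.1676]
orientation: [179.9, -0.1, -92.2]
force: [0.6, -0.6, -0.6]
opening: 0.0759
gripper_force: 0.0
```

Call:
{"name": "apply_moves", "arguments": {
  "targets": [
    {"roll": 0, "travel": [0, 0, -35], "jaw": 76},
    {"roll": 0, "travel": [0, 0, -35], "jaw": 76},
    {"roll": 0, "travel": [30, 5, 0], "jaw": 76},
    {"roll": 0, "travel": [45, 7, 0], "jaw": 76},
    {"roll": 0, "travel": [45, 7, 0], "jaw": 76},
    {"roll": 0, "travel": [45, 7, 0], "jaw": 76},
    {"roll": 0, "travel": [45, 7, 0], "jaw": 76},
    {"roll": 0, "travel": [45, 7, 0], "jaw": 76},
    {"roll": 0, "travel": [45, 7, 0], "jaw": 76},
    {"roll": 0, "travel": [45, 7, 0], "jaw": 76}
  ]
}}

```text
clock: 29.2
tool_pos: [0.4793, -0.1429, 0.238]
orientation: [-180.0, 0.0, -92.2]
force: [1.3, 0.8, 0.2]
opening: 0.0758
gripper_force: 0.0
```

Call:
{"name": "apply_moves", "arguments": {
  "targets": [
    {"roll": 0, "travel": [45, 7, 0], "jaw": 76},
    {"roll": 0, "travel": [45, 7, 0], "jaw": 76},
    {"roll": 0, "travel": [40, 5, 0], "jaw": 76},
    {"roll": 0, "travel": [20, 2, 0], "jaw": 76},
    {"roll": 0, "travel": [0, 0, 0], "jaw": 76},
    {"roll": 0, "travel": [0, 0, 0], "jaw": 76},
    {"roll": 0, "travel": [0, 0, 0], "jaw": 76}
  ]
}}

```text
clock: 29.9
tool_pos: [0.4533, -0.2898, 0.2377]
orientation: [-180.0, 0.0, -92.2]
force: [0.8, 1.3, 1.1]
opening: 0.0757
gripper_force: 0.0
```

Run:
```python
from h import *
import cv2
o=ctrl.get_obs();print(o["tool_pos"],o["opening"])
a=ctrl.snapshot("top");cv2.imwrite("pics/t7.png",a[...,::-1])
g=cv2.cvtColor(a,cv2.COLOR_RGB2GRAY)
for r in(212,222):print(r,g[r,188:192],g[r,202:214])
for x in(175,185):print(x,g[220:226,x],g[230:242,x])
h=cv2.cvtColor(cv2.imread("pics/t6.png"),cv2.COLOR_BGR2GRAY)
d=cv2.absdiff(g,h)>40;y,x=np.nonzero(d);print("changed px",len(x),x.min(),x.max(),y.min(),y.max())
```

```text
[ 0.4533 -0.2898  0.2377] 0.07571172089690935
212 [165 167 156 114] [118 115 101  91  92 158 208 166 164 217 227 230]
222 [170 160 117  92] [119 105  95  90 145 194 167 154 207 225 228 229]
175 [164 165 166 160 129 103] [131 129 117 127 185 210 162 173 220 227 229 232]
185 [166 166 168 171 167 123] [133 131 121 106 164 213 186 162 205 228 230 229]
changed px 7900 141 639 0 479
```

The white gap is now visible on both sides, at about 4.7 and 5.0 mm from the carton's foot to the line's centre (nominal 4.5 mm). The carton is centred, so I'm handing in.

```bash
python3 -c "
from plant import ctrl
print(ctrl.close_job())"
```

```text
the job is handed in; nothing more can be done
None
```

The job is handed in: the tall tin stands on the large ring and the carton squarely on the rectangle, each within about 1 mm of centre by the camera checks, both released, about 30 s used; I didn't move the small tin, jar or flat tin.

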